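# Lay out today's wax

## Task

Get the bench ready for waxing: move the edge file off the wax tray so that it lies wholly on the rubber mat, and lay flat in the tray, the way up it lies now, the one wax piece whose shape (long bar, square or round) is shown in the sector that the snow thermometer's needle points into; if the needle is right on a line between two sectors, either of the two will do. For the iron's warm-up, wind the bell timer clockwise past its 10 minute top mark, then turn it back down to 5 minutes. Set things down gently without dropping them, leave the other two wax pieces and everything else where they are, and let go of everything at the end.

Things in the scene. Friction and masses are not known exactly. Their poses are not given: they have to be found in the camera images.
- needle (a joint): black needle of the fixed chrome dial thermometer lying face up at the back (150 mm across, 27 mm high). Lines bound three sectors on the far half of its face, signs near the rim: from the robot's left a bar, a square, a disc. Needle: 46 mm from brass hub to tip, 16 mm tail. Rad, growing to the left (anticlockwise): over 0.4 bar, -0.4 to 0.4 square, under -0.4 disc; within -1.2 to 1.2; stays put
- wax_bar: long bar of blue wax, 26 mm (own x) x 100 mm (own y) x 22 mm high, loose, 50 g; origin at the centre of its underside. It and the two other wax pieces lie in a row across the far part of the bench, in any order
- wax_square: square block of the same blue wax, 50 x 50 x 22 mm high, sides along its own x and y, loose, 50 g; origin at the centre of its underside
- wax_puck: round puck of the same blue wax, 54 mm across, 22 mm high, loose, 45 g; origin at the centre of its underside
- tray: fixed open dark steel wax tray, outside 138 mm (own x) x 118 mm (own y) x 20 mm high, walls and floor 4 mm thick, on the bench to the left or right of the robot; origin at the centre of its underside
- file: flat steel edge file, a plain bar 180 mm (own x) x 22 mm (own y) x 6 mm high, about 180 g; at the start it lies across the tray on the rims of the two long walls, its underside 20 mm above the bench; origin at the centre of its underside, under its centre of mass
- file_a (a point): point on the file's underside near one end, 87 mm from its middle along own -x
- file_b (a point): point on the file's underside near the other end, 87 mm from its middle along own +x
- mat: fixed black rubber mat, 220 mm (own x) x 80 mm (own y), 4 mm thick, on the other side of the robot from the tray; origin at the centre of its underside
- timer: fixed white bell timer, a round base 110 mm across and 30 mm high near the middle of the bench, with a turning dial on top; origin under its axis. Black minute marks near the rim, 0.12 rad apart: the 0 mark lies along the timer's own +x axis, then clockwise to the 10 minute top mark at 1.2 rad; 0, 5 and 10 are long, and a black block stands inside the top mark
- timer_grip (a point): on the timer's axis, 50 mm above the bench: the middle of the dial's black grip bar (50 mm long, 14 mm wide, from 36 to 60 mm above the bench). Its own x axis lies along the bar, towards the end that points at the minutes (white line on top, black pointer); the axis turns with the dial
- timer_dial (a joint): turn of the timer's dial in rad, 0 at the 0 mark, growing clockwise seen from above, 0.12 rad a minute (5 minutes 0.6, top mark 1.2), stop at 1.5. It turns against a light friction of about 0.05 N m and stays where it is left. It starts between 0 and 0.35
- bevel_guide: green plastic bevel guide, an L-shaped block 56 x 34 x 32 mm, standing among the wax blocks; a bystander, not needed; origin at the middle of its underside
- jar: small grey plastic jar with a steel lid, 38 mm across, 45 mm tall, standing among the wax blocks; a bystander, not needed; origin at the middle of its underside
- brush: wooden brush lying bristles down, 50 x 130 x 32 mm, at the back left; a bystander, not needed; origin at the middle of its underside
- cork_block: cork polishing block, 50 x 90 x 30 mm, at the left side; a bystander, not needed; origin at the middle of its underside
- scraper: clear plastic scraper plate, 60 x 130 x 5 mm, lying at the right side; a bystander, not needed; origin at the middle of its underside
- cleaner: white bottle, 60 mm across, 150 mm tall, at the back left; a bystander, not needed; origin at the middle of its underside
- screwdriver: screwdriver lying at the back right; a bystander, not needed; origin near its middle
Things that resemble listed ones, but are neither listed nor needed, are in the scene too. Of the things shaped like the file, the steel one is meant.

How it is judged:
By the outcome, as a careful person would: the job done as asked, in the order asked, and still so for the second after the job is handed in, with the robot touching nothing.
It also fails if it takes over 67 s, if anything falls off the work surface, if the arm or the gripper's body presses on something with over 40 N, if the wrist force passes 120 N, or if a joint passes its speed limit or range.

## Robot

A 6-joint arm with a two-finger parallel gripper is mounted at the origin on the work surface. World frame = base frame: x ahead of the robot, y to its left, z up, the work surface at z = 0. Lengths are in m, angles in rad, forces in N, time in s.
With the tool pointing down it reaches from about 0.35 to 0.975 m from the base axis. Payload 17.4 kg.
Tool frame: the origin (TCP) lies midway between the tips of the shut fingers; the grasp point (between the pads) lies 19 mm behind it; z points along the fingers, x is the direction in which the jaws open and shut, and the axes are right-handed (so a half turn about z gives the same grasp; the last joint's range is limited). The gripper opens to 85 mm and grips with 20 to 120 N. Pads are 22 mm wide; open, the fingers measure 114 mm over their backs; the gripper's body (76 mm by 85 mm) begins 54 mm behind the grasp point. The pads swing forward as they close: fully open they stand 13 mm farther back than shut.
Start: joints at [-1.186, 0.116, 1.442, -0, 1.584, -0.038], TCP at [0.277, -0.616, 0.195] pointing down, gripper open.
Joint ranges: [-2.83, 2.83], [-0.83, 2.19], [0.07, 2.5], [-1.14, 4.28], [0.01, 3], [-2.97, 2.97]. Speed limits (rad/s): [1.89, 1.89, 2.22, 3.14, 3.14, 3.14].

## Interface

Orientations are given as a unit quaternion [x, y, z, w].
In Python, from plant import * gives the robot as it stands. The module is installed in compiled form; this text tells all that it offers.
- The arm moves only by the shell command python3 -m jog 'ROWS' [FORCE]. ROWS is a JSON object of lists of equal length, an entry for each row: "translation": the shift along the tool's x, y, z in units of 25 mm (1.0 is 25 mm), a list of three; "turn": the turn, a rotation vector about the tool's x, y, z in units of 8 degrees (1.0 is 8 degrees), a list of three; "grip": the gripper's target within -1 to 1 (fully open at 1, half-way at 0, shut at -1). In form: {"translation": [[tx, ty, tz], ...], "turn": [[rx, ry, rz], ...], "grip": [grip, ...]}. A call has 1 to 8 rows; each row is the pose to reach, as a shift and turn from the pose commanded when the call began, along the tool's axes at that moment; what a row does not reach only later rows make up. A row lasts 1/10 s, in which the tool goes at most 50 mm and 8.59 degrees, less where a joint would pass 70% of its speed; a pose out of reach is approached as far as the arm can. A call with a gripper value outside its range is refused whole. The fingers move at their own pace and stop on an object; FORCE is the grip in N (left out, the last holds). Time passes only in rows, so rows that repeat a pose let the fingers close. It gives the time, the measured TCP pose, the force and the opening at its end, in the units of the state.
- read_state(): the state, without advancing time (a new reading comes with each control period).
- get_image(name): name is "side" or "top" or "wrist"; returns a dict with "img" (420x560x3 uint8, blue, green, red), "fx", "fy", "cx", "cy" (pixels), "dist" ([k1, k2, p1, p2, k3] as OpenCV has them; the pictures are not rectified), "cam_to_world" (4x4, takes a point from camera to world coordinates). Camera axes: x right, y up, looking along -z (the intrinsics and any distortion apply to the point x, -y, -z); pixel columns grow to the right and rows downward; lengths in m; the calibration is good to about 2 mm. A picture is of the moment at which its call begins. There is no depth.
- finish_job(): hands the job in, once; it reports no verdict.
The state is a dict: "t": time; "q": joint angles; "joint_velocities": joint speeds; "joint_efforts": joint torques, N m; "ee_pos": TCP position; "tcp_rot": TCP orientation; "force": force on the tool from outside, world axes, zero at the start; "moment": the same for the moment, N m; "gripper_width": finger opening in m.
Only numpy, scipy, OpenCV 4.12 (cv2) and the standard library are available. Lean on these libraries where they do the work, as an engineer would, in place of code of your own. Each camera call takes 0.05 s, during which the arm holds its last target.

## Working session

There is one attempt and no reset: what is moved stays moved. The work goes in short steps, Python scripts to look and compute and a shell command to move; the robot and the scene stay as the last step left them, time stands still between calls to the robot, and variables do not carry over. Pictures are saved under pics/ and viewed, and the job is handed in when it is done.

```bash
mkdir -p pics; ls
python3 - <<'E'
from plant import *
import cv2
print(read_state())
for n in ["side","top","wrist"]:
    d=get_image(n); cv2.imwrite(f"pics/{n}0.png",d["img"]); print(n,d["fx"],d["fy"],d["cx"],d["cy"],d["dist"],d["cam_to_world"])
E
```

```text
pics
{'t': 0.0, 'q': array([-1.18581177e+00,  1.16513990e-01,  1.44229455e+00, -1.23855066e-05,
        1.58402742e+00, -3.78230605e-02]), 'joint_velocities': array([-2.68095881e-04,  1.64419891e-04,  8.17962068e-04,  8.71874452e-04,
       -7.86257382e-05,  5.89723668e-04]), 'joint_efforts': array([ 1.33295278e-03, -7.31993437e+01, -6.32493424e+01,  5.56201417e-05,
        6.33585572e-03,  1.10773811e-05]), 'ee_pos': array([ 0.27684716, -0.61533842,  0.19462515]), 'tcp_rot': array([ 8.39738577e-01, -5.42990548e-01, -5.12442561e-04, -3.51979395e-04]), 'force': array([-0.35382639,  0.07730885, -0.5583271 ]), 'moment': array([-0.02543006,  0.01307381,  0.00273823]), 'gripper_width': 0.08529825673363575}
side 507.9660280381464 507.9660280381464 270.7523104336925 204.3298865590645 [-0.10195366  0.          0.          0.          0.        ] [[-0.90385276  0.28573281 -0.31844459  0.0390772 ]
 [-0.42765032 -0.58098648  0.69250987  1.01578533]
 [ 0.01286079  0.76210988  0.64731996  1.03967372]
 [ 0.          0.          0.          1.        ]]
top 405.51565187332307 405.51565187332307 285.24357341496403 205.4613762929532 [-0.04416174  0.          0.          0.          0.        ] [[ 9.67478992e-04  9.93365919e-01 -1.14992237e-01  3.84659761e-01]
 [-9.99796092e-01 -1.35855663e-03 -2.01476694e-02 -1.39023797e-02]
 [-2.01702316e-02  1.14988282e-01  9.93162050e-01  1.20645192e+00]
 [ 0.00000000e+00  0.00000000e+00  0.00000000e+00  1.00000000e+00]]
wrist 338.00380017756845 338.00380017756845 281.2204194771271 209.04156527993783 [-0.02445706  0.          0.          0.          0.        ] [[ 0.40977522  0.86794107  0.28064671  0.3485934 ]
 [-0.9121854   0.39038334  0.12457384 -0.58452282]
 [-0.00143705 -0.3070491   0.95169259  0.37240759]
 [ 0.          0.          0.          1.        ]]
```

View pics/top0.png

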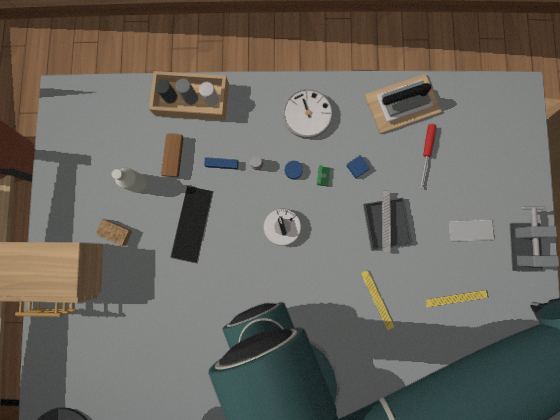

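View pics/side0.png

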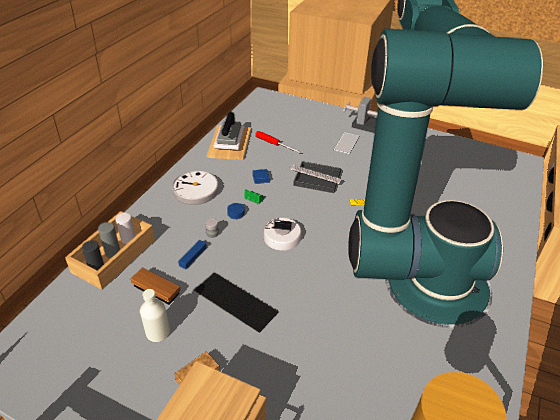

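View pics/wrist0.png

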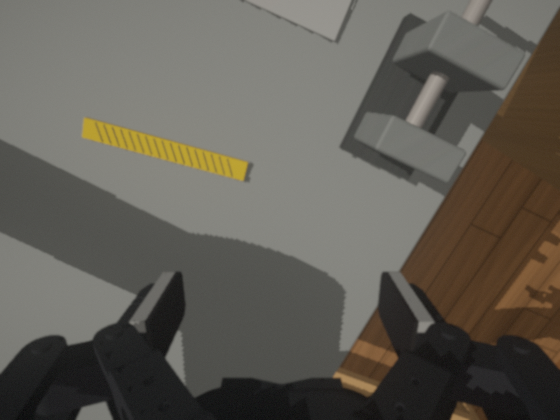

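Run:
```python
import cv2, numpy as np
t=cv2.imread("pics/top0.png")
def crop(u0,v0,u1,v1,s): return cv2.resize(t[v0:v1,u0:u1],None,fx=s,fy=s,interpolation=cv2.INTER_CUBIC)
cv2.imwrite("pics/c_therm.png",crop(278,84,338,142,10))
cv2.imwrite("pics/c_timer.png",crop(257,200,307,250,12))
cv2.imwrite("pics/c_tray.png",crop(355,180,420,265,7))
cv2.imwrite("pics/c_wax.png",crop(195,140,385,195,4))
cv2.imwrite("pics/c_mat.png",crop(160,175,225,275,6))
```

```text
(no output)
```

View pics/c_therm.png

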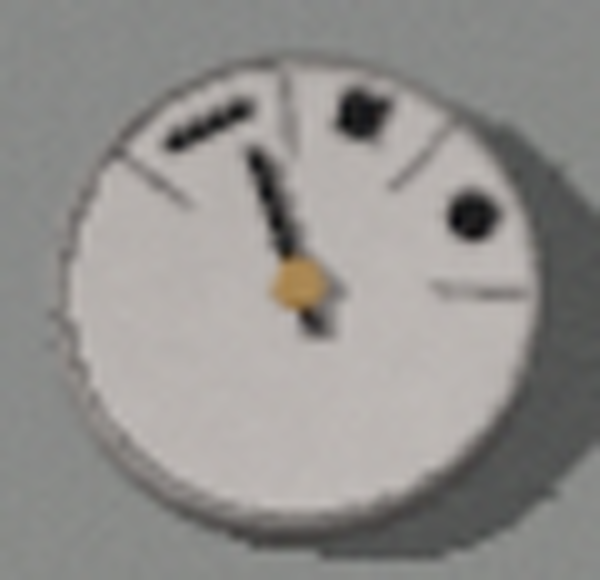

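View pics/c_timer.png

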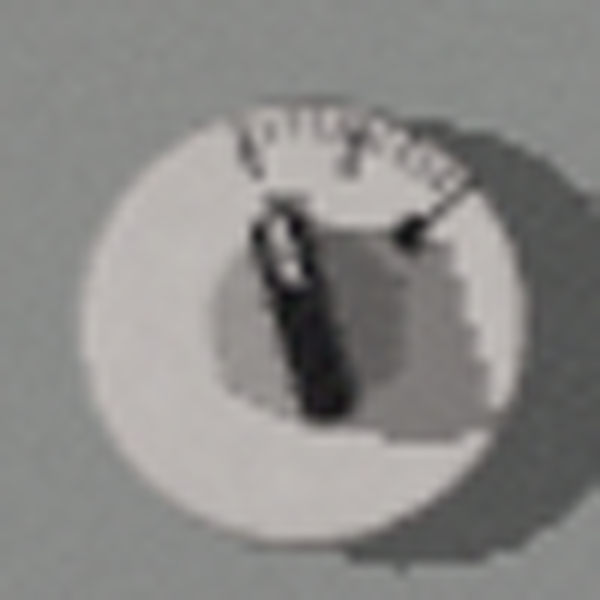

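View pics/c_tray.png

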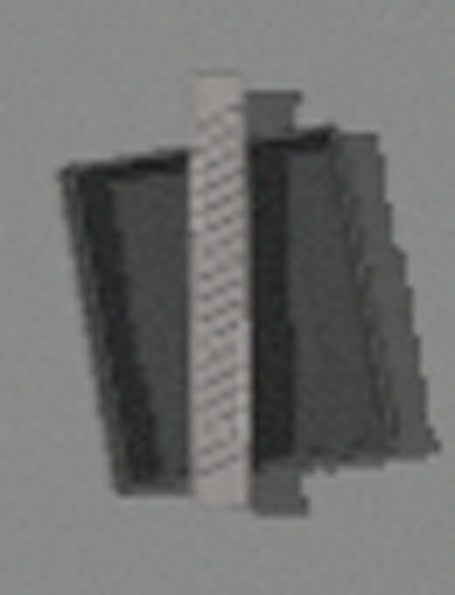

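View pics/c_wax.png

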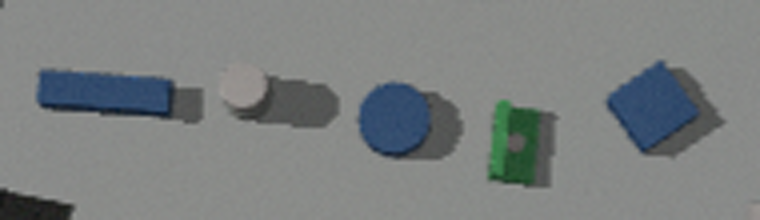

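View pics/c_mat.png

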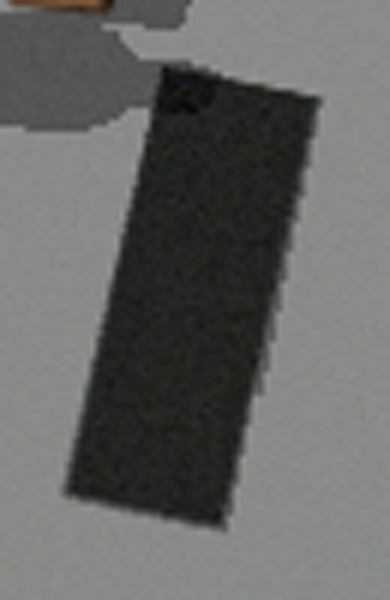

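```bash
cat > h.py <<'E'
import numpy as np, cv2
from scipy.spatial.transform import Rotation as R
def world(d,px,z):
    px=np.array(px,float).reshape(-1,1,2)
    K=np.array([[d["fx"],0,d["cx"]],[0,d["fy"],d["cy"]],[0,0,1.]])
    n=cv2.undistortPoints(px,K,np.array(d["dist"],float))[:,0]
    T=np.array(d["cam_to_world"]); r=np.c_[n[:,0],-n[:,1],-np.ones(len(n))]@T[:3,:3].T
    s=(z-T[2,3])/r[:,2]; return (T[:3,3]+r*s[:,None])
def project(d,P):
    T=np.array(d["cam_to_world"]); p=(np.array(P,float).reshape(-1,3)-T[:3,3])@T[:3,:3]
    K=np.array([[d["fx"],0,d["cx"]],[0,d["fy"],d["cy"]],[0,0,1.]])
    q=np.c_[p[:,0],-p[:,1],-p[:,2]]
    return cv2.projectPoints(q,np.zeros(3),np.zeros(3),K,np.array(d["dist"],float))[0][:,0]
def un(c,u0,v0,s): return (np.array(c,float)+.5)/s-.5+np.array([u0,v0])
def box(pts): 
    # longest side direction & centre
    p=np.array(pts)[:,:2]; r=cv2.minAreaRect((p*1e3).astype(np.float32)); return r
def move(target,xdir_yaw,st=None):
    """translation (units) and turn for tool-down with tool x along yaw (mod pi)"""
    from plant import read_state
    st=st or read_state(); Rm=R.from_quat(st["tcp_rot"]); 
    t=Rm.inv().apply(np.array(target)-st["ee_pos"])/.025
    out=[]
    for k in (0,np.pi):
        y=xdir_yaw+k; X=np.array([np.cos(y),np.sin(y),0]);Z=np.array([0,0,-1.]);Y=np.cross(Z,X)
        rv=(Rm.inv()*R.from_matrix(np.c_[X,Y,Z])).as_rotvec()/np.radians(8); out.append(rv)
    i=int(np.linalg.norm(out[1])<np.linalg.norm(out[0]))
    print("tcp",st["ee_pos"].round(4),"t",round(st["t"],2),"q6",st["q"][5].round(3),"| trans",t.round(2),"turn",out[i].round(2),"alt",out[1-i].round(2))
E
python3 - <<'E'
from h import *; from plant import *
d=get_image("top")
def rep(n,c,o,z):
    w=world(d,un(c,*o),z); print(n,(w[:,:2]*1e3).round(0).tolist(), box(w) if len(w)>2 else "")
rep("file",[(192,73),(242,73),(250,507),(192,503)],(355,180,7),.026)
rep("tray",[(62,170),(333,128),(395,455),(115,492)],(355,180,7),.020)
rep("mat",[(165,65),(322,97),(225,528),(65,492)],(160,175,6),.004)
rep("timer c",[(302,322)],(257,200,12),.03)
rep("bar",[(280,205),(328,415)],(257,200,12),.06)
rep("marks",[(247,135),(354,145),(450,205)],(257,200,12),.03)
rep("wax",[(38,70),(170,80),(168,108),(38,100)],(195,140,4),.022)
E
```

```text
file [[567.0, -274.0], [567.0, -295.0], [386.0, -293.0], [387.0, -270.0]] ((476.24737548828125, -282.3721618652344), (23.918521881103516, 181.0170440673828), 89.46576690673828)
tray [[526.0, -220.0], [544.0, -334.0], [407.0, -356.0], [392.0, -239.0]] ((466.6253662109375, -287.07861328125), (138.78736877441406, 117.71476745605469), 8.762621879577637)
mat [[585.0, 308.0], [569.0, 228.0], [354.0, 271.0], [371.0, 352.0]] ((469.7121887207031, 289.4601135253906), (82.25931549072266, 219.19691467285156), 78.36895751953125)
timer c [[460.0, 20.0]] 
bar [[486.0, 25.0], [436.0, 13.0]] 
marks [[505.0, 34.0], [503.0, 8.0], [488.0, -16.0]] ((499.61700439453125, 7.963848114013672), (52.211551666259766, 6.199647426605225), 70.85749053955078)
wax [[668.0, 254.0], [660.0, 154.0], [639.0, 155.0], [645.0, 253.0]] ((653.4383544921875, 204.5935516357422), (100.20755767822266, 22.865066528320312), 86.16178894042969)
```

Run:
```python
from h import *
move([.476,-.282,.20],np.radians(-90))
```

```text
tcp [ 0.2769 -0.6154  0.195 ] t 0.2 q6 -0.038 | trans [ -8.9  -12.73  -0.2 ] turn [0.   0.   3.03] alt [-1.000e-02  0.000e+00 -1.947e+01]
```

Files: steel one at top px (388,222), lying on the tray; yellow look-alikes at (378,300) and (457,299). The close crop shows the grey hatched one on the tray is the steel file. Of the wax pieces, the bar is at (222,163), the puck at (293,170) and the square at (358,167). The thermometer needle lies about 0.28 rad inside the bar sector, so the bar is wanted.

```bash
python3 -m jog '{"translation":[[-1,-1.5,0],[-2.4,-3.4,-0.1],[-3.7,-5.3,-0.2],[-5,-7.1,-0.2],[-6.3,-9,-0.2],[-7.5,-10.8,-0.2],[-8.5,-12.2,-0.2],[-8.9,-12.7,-0.2]],"turn":[[0,0,0.4],[0,0,0.8],[0,0,1.3],[0,0,1.7],[0,0,2.1],[0,0,2.5],[0,0,2.9],[0,0,3.03]],"grip":[0,0,0,0,0,0,0,0]}' 40
python3 - <<'E'
from h import *; from plant import *
move([.476,-.282,.10],np.radians(-90))
d=get_image("wrist"); cv2.imwrite("pics/w1.png",d["img"]); np.save("pics/w1.npy",d,allow_pickle=True)
E
```

```text
t: 1.0
ee_pos: [0.476, -0.2802, 0.2005]
tcp_rot: [-0.706, 0.708, -0.0, 0.0]
force: [0.5, -0.6, -0.1]
gripper_width: 0.0431
tcp [ 0.476  -0.2802  0.2005] t 1.0 q6 0.995 | trans [0.07 0.   4.02] turn [-0.    0.   -0.01] alt [ 0.    0.   22.49]
```

View pics/w1.png

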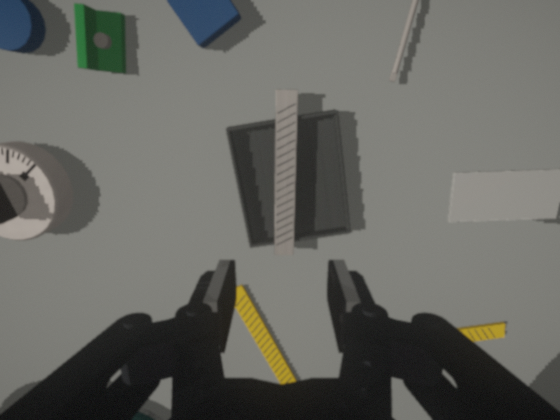

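Run:
```python
from h import *
d=np.load("pics/w1.npy",allow_pickle=True).item()
for n,p,z in (("file",[(276,90),(298,90),(294.5,254),(274,253)],.026),("tray",[(228,128),(337,111),(350,231),(251,246)],.02)):
    w=world(d,p,z); print(n,(w[:,:2]*1e3).round(0).tolist(),box(w))
i=cv2.resize(d["img"][80:265,215:365],None,fx=4,fy=4,interpolation=cv2.INTER_CUBIC)[:600]; cv2.imwrite("pics/w1c.png",cv2.resize(d["img"][80:265,215:365],None,fx=3.2,fy=3.2,interpolation=cv2.INTER_CUBIC))
```

```text
file [[564.0, -276.0], [564.0, -298.0], [387.0, -296.0], [388.0, -273.0]] ((475.66064453125, -285.38104248046875), (23.460390090942383, 177.37338256835938), 89.41947174072266)
tray [[527.0, -226.0], [544.0, -338.0], [413.0, -359.0], [394.0, -246.0]] ((469.26641845703125, -292.9206848144531), (134.54542541503906, 114.70743560791016), 8.494260787963867)
```

View pics/w1c.png

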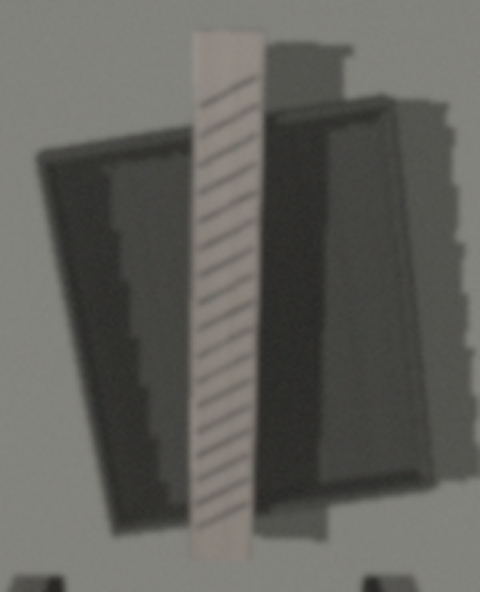

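```bash
python3 -m jog '{"translation":[[0.14,0,1.5],[0.14,0,3.2],[0.14,0,4.9],[0.14,0,6.2],[0.14,0,6.8],[0.14,0,7.1],[0.14,0,7.3],[0.14,0,7.3]],"turn":[[0,0,0],[0,0,0],[0,0,0],[0,0,0],[0,0,0],[0,0,0],[0,0,0],[0,0,0]],"grip":[0,0,0,0,0,0,0,0]}' 40
python3 -m jog '{"translation":[[0,0,0],[0,0,0],[0,0,0],[0,0,0],[0,0,0]],"turn":[[0,0,0],[0,0,0],[0,0,0],[0,0,0],[0,0,0]],"grip":[-0.4,-0.7,-1,-1,-1]}' 60
python3 - <<'E'
from h import *; from plant import *
d=get_image("wrist"); cv2.imwrite("pics/w2.png",d["img"])
E
```

```text
t: 1.85
ee_pos: [0.4756, -0.2862, 0.0187]
tcp_rot: [-0.707, 0.707, -0.001, 0.0]
force: [-0.1, 0.3, -0.9]
gripper_width: 0.0426
t: 2.35
ee_pos: [0.4752, -0.2859, 0.0181]
tcp_rot: [-0.707, 0.707, -0.0, 0.0]
force: [-0.5, -0.0, 0.2]
gripper_width: -0.0
```

View pics/w2.png

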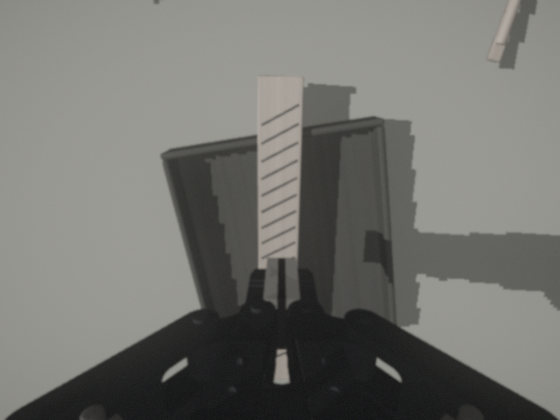

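Run:
```python
from h import *; from plant import *
s=read_state(); print(s["force"],s["ee_pos"],s["gripper_width"])
d=get_image("side"); print(project(d,s["ee_pos"]),project(d,[.476,-.284,.02])); cv2.imwrite("pics/s2.png",cv2.resize(d["img"][130:220,250:390],None,fx=5.5,fy=5.5,interpolation=cv2.INTER_CUBIC))
```

```text
[ 0.24240269 -0.19065225  0.48061434] [ 0.47524221 -0.28591205  0.01801303] -0.00031766997161265613
[[315.26928996 173.83427068]] [[314.89067148 173.60641357]]
```

View pics/s2.png

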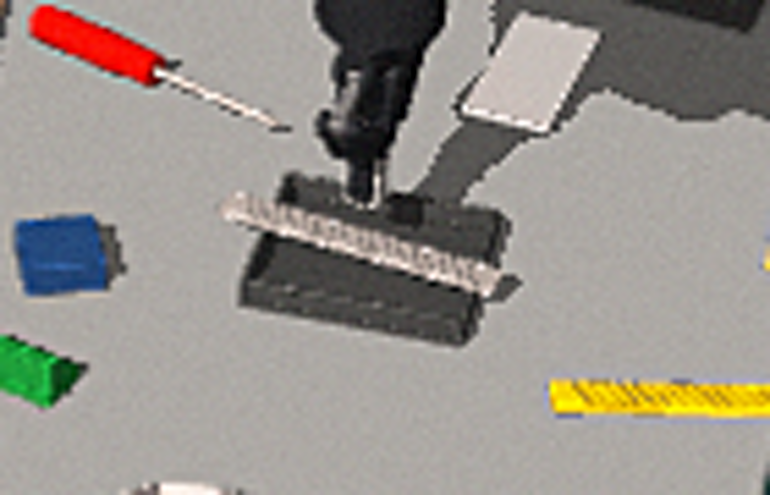

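Run:
```python
import cv2
t=cv2.imread("pics/w2.png"); cv2.imwrite("pics/w2c.png",cv2.resize(t[220:400,190:370],None,fx=3.3,fy=3.3,interpolation=cv2.INTER_CUBIC))
```

```text
(no output)
```

View pics/w2c.png

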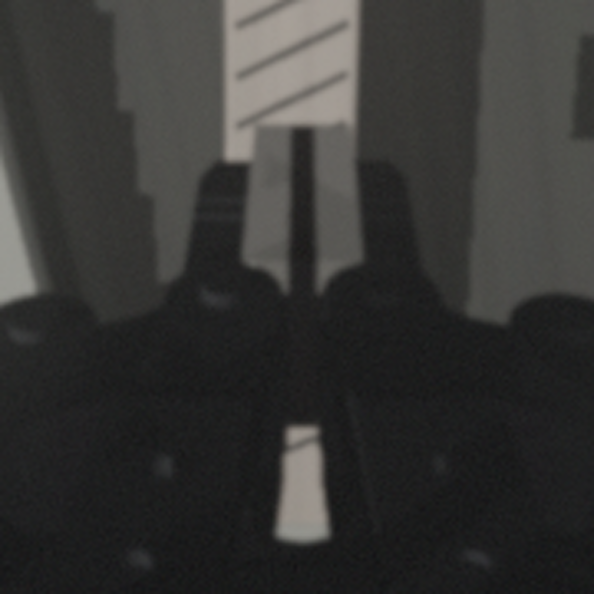

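Run:
```python
from h import *; from plant import *
s=read_state(); d=get_image("wrist"); Rm=R.from_quat(s["tcp_rot"])
for k in (0,-.01,-.019,-.03): print(k,project(d,s["ee_pos"]+Rm.apply([0,0,k])), project(d,s["ee_pos"]+Rm.apply([0,-.011,k])), project(d,s["ee_pos"]+Rm.apply([0,.011,k])))
# file corners
print(project(d,[[.566,-.273,.026],[.566,-.295,.026],[.386,-.273,.026],[.386,-.295,.026]]))
print(s["joint_efforts"])
```

```text
0 [[279.19345471 244.35693709]] [[279.14502346 226.35445406]] [[279.24046307 261.72643757]]
-0.01 [[279.07855617 251.83420204]] [[279.02526893 233.02694731]] [[279.13019109 269.94344503]]
-0.019 [[278.96455267 259.2555176 ]] [[278.90620051 239.663074  ]] [[279.02100022 278.0826208 ]]
-0.03 [[278.80925502 269.36866123]] [[278.74360328 248.72822843]] [[278.87261623 289.14765229]]
[[251.02673645  73.01274151]
 [297.99261232  72.94949649]
 [259.15805671 378.670929  ]
 [293.85247912 378.6729076 ]]
[-1.44933188e-05 -5.49857819e+01 -5.83031809e+01  9.01243948e-05
  1.68521176e-03 -1.15034718e-04]
```

Run:
```python
from h import *; from plant import *
s=read_state(); d=get_image("side")
i=d["img"].copy()
for z in (.018,.028,.038,.048,.058): print(z,project(d,[s["ee_pos"][0],s["ee_pos"][1],z]))
c=cv2.resize(i[145:195,290:345],None,fx=10,fy=10,interpolation=cv2.INTER_CUBIC); cv2.imwrite("pics/s2c.png",c)
```

```text
0.018 [[315.28394828 173.84761633]]
0.028 [[315.48946635 171.45236901]]
0.038 [[315.69632269 169.0392504 ]]
0.048 [[315.90452703 166.60809405]]
0.058 [[316.1140891  164.15873214]]
```

View pics/s2c.png

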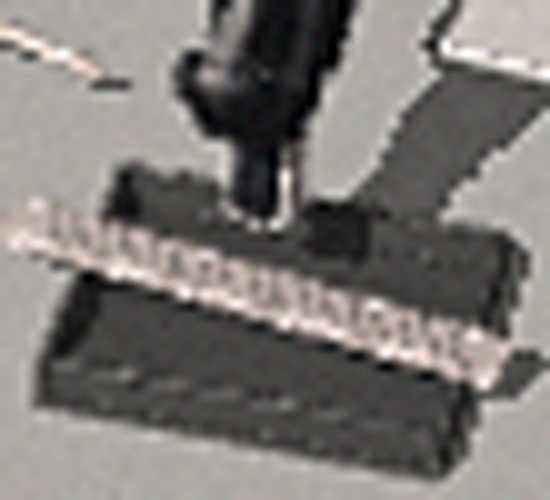

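```bash
python3 -m jog '{"translation":[[0,0,0],[0,0,0],[0,0,0],[0,0,0.2],[0,0,0.5],[0,0,0.7],[0,0,0.7]],"turn":[[0,0,0],[0,0,0],[0,0,0],[0,0,0],[0,0,0],[0,0,0],[0,0,0]],"grip":[-0.2,-0.2,-0.2,-0.2,-0.2,-0.2,-0.2]}' 60
python3 - <<'E'
from h import *; from plant import *
d=get_image("side"); cv2.imwrite("pics/s3.png",cv2.resize(d["img"][145:195,290:345],None,fx=8,fy=8,interpolation=cv2.INTER_CUBIC))
d=get_image("wrist"); cv2.imwrite("pics/w3.png",d["img"][180:420,100:460])
E
```

```text
t: 3.25
ee_pos: [0.4747, -0.2855, -0.0008]
tcp_rot: [-0.707, 0.707, 0.001, -0.0]
force: [-0.9, -0.2, -0.7]
gripper_width: 0.0339
```

View pics/s3.png

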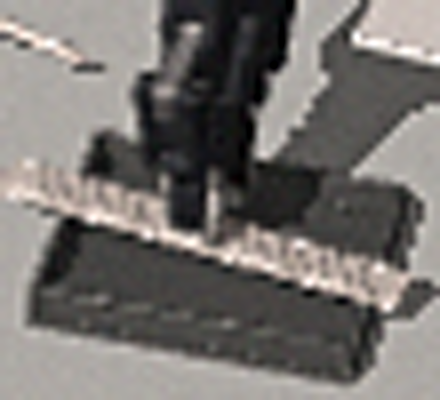

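View pics/w3.png

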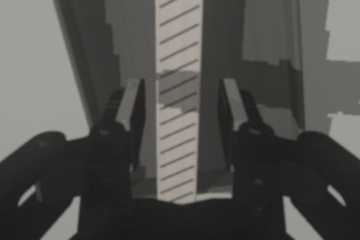

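Run:
```python
from h import *; from plant import *
d=get_image("side")
for y in (-.2685,-.2625):
  for z in (0,.01,.02,.03,.04): print(y,z,project(d,[.4747,y,z]).round(1))
```

```text
-0.2685 0 [[313.1 181. ]]
-0.2685 0.01 [[313.3 178.6]]
-0.2685 0.02 [[313.5 176.2]]
-0.2685 0.03 [[313.7 173.8]]
-0.2685 0.04 [[314.  171.4]]
-0.2625 0 [[312.5 182. ]]
-0.2625 0.01 [[312.7 179.6]]
-0.2625 0.02 [[312.9 177.2]]
-0.2625 0.03 [[313.1 174.8]]
-0.2625 0.04 [[313.3 172.4]]
```

```bash
python3 -m jog '{"translation":[[0,0,0.2],[0,0,0.4],[0,0,0.44],[0,0,0.44],[0,0,0.44],[0,0,0.44],[0,0,0.44]],"turn":[[0,0,0],[0,0,0],[0,0,0],[0,0,0],[0,0,0],[0,0,0],[0,0,0]],"grip":[-0.2,-0.2,-0.2,-0.6,-1,-1,-1]}' 40
python3 - <<'E'
from h import *; from plant import *
d=get_image("side"); cv2.imwrite("pics/s4.png",cv2.resize(d["img"][145:195,290:345],None,fx=8,fy=8,interpolation=cv2.INTER_CUBIC))
E
```

```text
t: 4.1
ee_pos: [0.4751, -0.2859, -0.0106]
tcp_rot: [-0.707, 0.707, 0.0, -0.0]
force: [0.7, -0.1, -2.8]
gripper_width: 0.0183
```

View pics/s4.png

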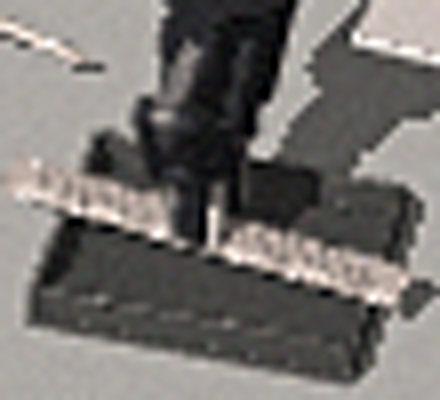

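```bash
python3 -m jog '{"translation":[[0,0,0],[0,0,0]],"turn":[[0,0,0],[0,0,0]],"grip":[-1,-1]}' 40
python3 - <<'E'
from h import *; from plant import *
d=get_image("wrist"); cv2.imwrite("pics/w4.png",cv2.resize(d["img"][180:420,160:400],None,fx=2.5,fy=2.5))
E
```

```text
t: 4.35
ee_pos: [0.4752, -0.2859, -0.0106]
tcp_rot: [-0.707, 0.707, 0.0, 0.0]
force: [0.2, -0.3, -1.8]
gripper_width: 0.0186
```

View pics/w4.png

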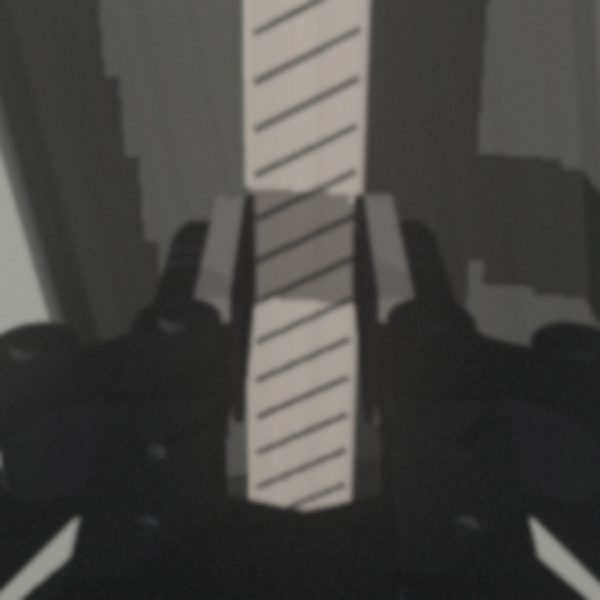

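```bash
python3 -m jog '{"translation":[[0,0,0],[0,0,-0.1],[0,0,-0.3],[0,0,-0.4],[0,0,-0.4]],"turn":[[0,0,0],[0,0,0],[0,0,0],[0,0,0],[0,0,0]],"grip":[-1,-1,-1,-1,-1]}' 60
python3 - <<'E'
from h import *; from plant import *
d=get_image("wrist"); cv2.imwrite("pics/w5.png",d["img"]);d=get_image("side"); cv2.imwrite("pics/s5.png",cv2.resize(d["img"][145:195,290:345],None,fx=8,fy=8,interpolation=cv2.INTER_CUBIC))
E
```

```text
t: 4.9
ee_pos: [0.4755, -0.2861, 0.0001]
tcp_rot: [-0.707, 0.707, -0.0, 0.0]
force: [-0.4, -1.0, -2.4]
gripper_width: 0.0166
```

View pics/w5.png

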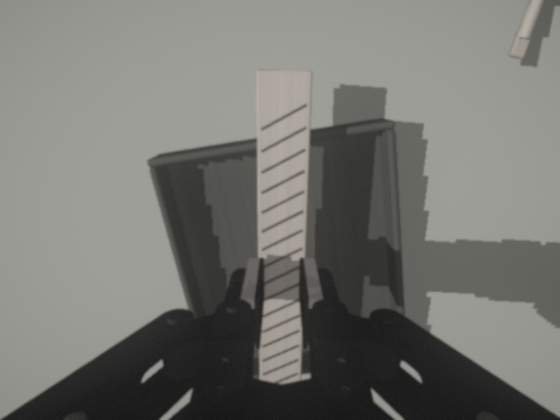

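View pics/s5.png

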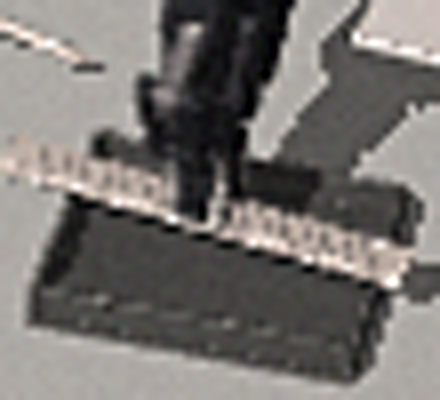

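```bash
python3 -m jog '{"translation":[[0,0,-0.5],[0,0,-1.5],[0,0,-2.8],[0,0,-4.2],[-0.3,0,-5.2],[-1.0,0,-5.8],[-2.0,0,-6],[-3.2,0,-6]],"turn":[[0,0,0],[0,0,0],[0,0,0],[0,0,0],[0,0,0],[0,0,0],[0,0,0],[0,0,0]],"grip":[-1,-1,-1,-1,-1,-1,-1,-1]}' 50
python3 -m jog '{"translation":[[-1.3,0,0],[-2.7,0,0],[-4.2,0,0],[-5.7,0,0],[-7.2,0,0],[-8.7,0,0],[-10.2,0,0],[-11.7,0,0]],"turn":[[0,0,0.2],[0,0,0.3],[0,0,0.5],[0,0,0.7],[0,0,0.9],[0,0,1.1],[0,0,1.3],[0,0,1.45]],"grip":[-1,-1,-1,-1,-1,-1,-1,-1]}'
python3 - <<'E'
from h import *; from plant import *
move([.470,.285,.11],np.radians(-101.6))
E
```

```text
t: 5.8
ee_pos: [0.4751, -0.2047, 0.1503]
tcp_rot: [-0.707, 0.707, -0.0, 0.0]
force: [0.3, 0.7, -2.5]
gripper_width: 0.0162
t: 6.6
ee_pos: [0.4742, 0.0888, 0.1493]
tcp_rot: [-0.632, 0.775, 0.0, -0.0]
force: [1.0, -0.5, -2.8]
gripper_width: 0.0169
tcp [0.4742 0.0888 0.1493] t 6.6 q6 1.906 | trans [-7.65  1.75  1.57] turn [ 0.    0.   -0.01] alt [ 0.   -0.   22.49]
```

```bash
python3 -m jog '{"translation":[[-1.3,0.3,0],[-2.7,0.6,0],[-4.1,0.9,0],[-5.4,1.2,0],[-6.5,1.5,0],[-7.3,1.7,0],[-7.6,1.75,0],[-7.6,1.75,0]],"turn":[[0,0,0],[0,0,0],[0,0,0],[0,0,0],[0,0,0],[0,0,0],[0,0,0],[0,0,0]],"grip":[-1,-1,-1,-1,-1,-1,-1,-1]}'
python3 - <<'E'
from h import *; from plant import *
d=get_image("wrist"); cv2.imwrite("pics/w6.png",d["img"]); np.save("pics/w6.npy",d)
d=get_image("top"); cv2.imwrite("pics/t6.png",cv2.resize(d["img"][170:280,140:260],None,fx=5,fy=5))
move([.470,.287,-.02],np.radians(-101.6))
E
```

```text
t: 7.4
ee_pos: [0.47, 0.2823, 0.1491]
tcp_rot: [-0.632, 0.775, 0.0, -0.0]
force: [0.5, -0.7, -2.6]
gripper_width: 0.0162
tcp [0.4704 0.2811 0.1493] t 7.5 q6 2.266 | trans [-0.23  0.06  6.77] turn [ 0. -0. -0.] alt [-0.  -0.  22.5]
```

View pics/w6.png

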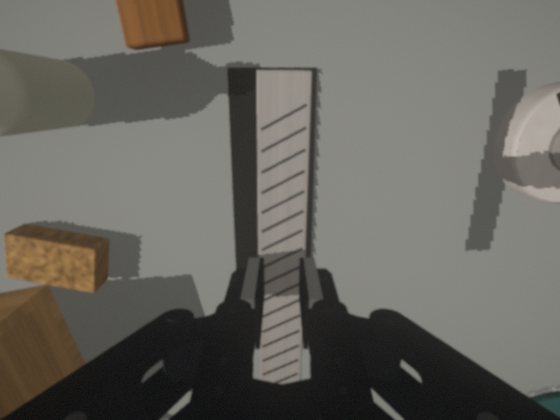

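View pics/t6.png

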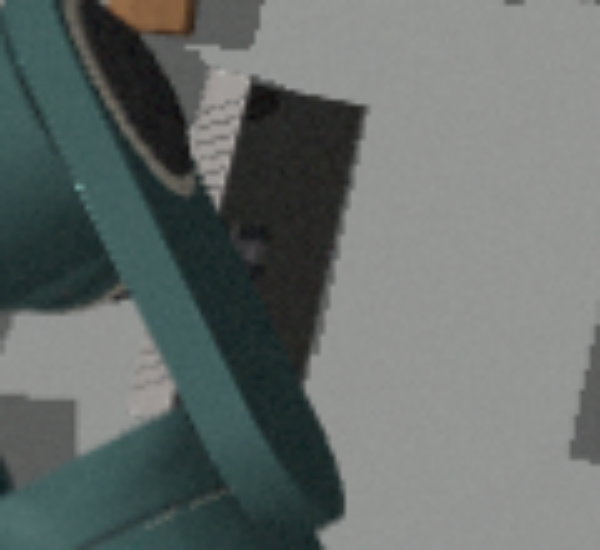

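Run:
```python
from h import *
d=np.load("pics/w6.npy",allow_pickle=True).item()
print((world(d,[(229,68),(318,68),(236.5,265),(311,253)],.004)*1e3).round(0)[:,:2])
```

```text
[[583. 305.]
 [567. 228.]
 [393. 345.]
 [391. 265.]]
```

```bash
python3 -m jog '{"translation":[[-0.1,0,0.8],[-0.25,0.05,2.2],[-0.25,0.05,3.6],[-0.25,0.05,5],[-0.25,0.05,6],[-0.25,0.05,6.5],[-0.25,0.05,6.7],[-0.25,0.05,6.7]],"turn":[[0,0,0],[0,0,0],[0,0,0],[0,0,0],[0,0,0],[0,0,0],[0,0,0],[0,0,0]],"grip":[-1,-1,-1,-1,-1,-1,-1,-1]}'
python3 -m jog '{"translation":[[0,0,0.08],[0,0,0.16],[0,0,0.16]],"turn":[[0,0,0],[0,0,0],[0,0,0]],"grip":[-1,-1,-1]}'
python3 - <<'E'
from h import *; from plant import *
d=get_image("side"); cv2.imwrite("pics/s7.png",cv2.resize(d["img"][240:350,180:300],None,fx=5,fy=5,interpolation=cv2.INTER_CUBIC))
E
```

```text
t: 8.3
ee_pos: [0.4711, 0.2877, -0.0176]
tcp_rot: [-0.632, 0.775, -0.0, 0.0]
force: [-0.3, 0.0, -1.5]
gripper_width: 0.0162
t: 8.6
ee_pos: [0.4709, 0.288, -0.0216]
tcp_rot: [-0.632, 0.775, -0.0, 0.0]
force: [0.5, -0.2, -1.7]
gripper_width: 0.0167
```

View pics/s7.png

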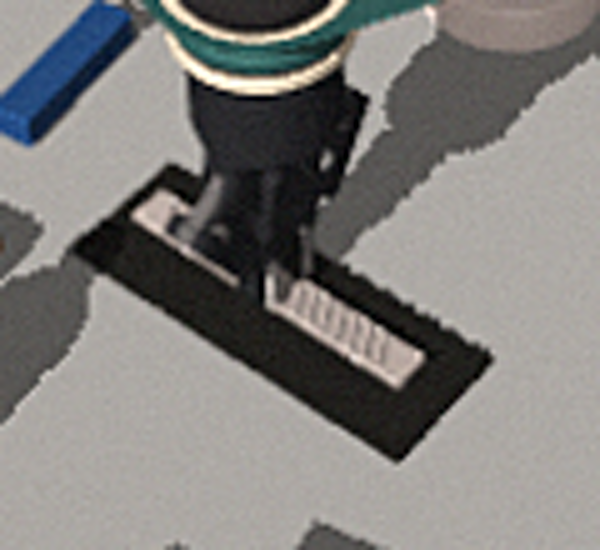

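```bash
python3 -m jog '{"translation":[[0,0,0.06],[0,0,0.12],[0,0,0.12]],"turn":[[0,0,0],[0,0,0],[0,0,0]],"grip":[-1,-1,-1]}'
```

```text
t: 8.95
ee_pos: [0.4706, 0.2879, -0.0253]
tcp_rot: [-0.632, 0.775, 0.0, -0.0]
force: [-0.3, 0.6, -1.0]
gripper_width: 0.0166
```

```bash
python3 -m jog '{"translation":[[0,0,0.06],[0,0,0.06]],"turn":[[0,0,0],[0,0,0]],"grip":[-1,-1]}'
```

```text
t: 9.15
ee_pos: [0.4708, 0.288, -0.0265]
tcp_rot: [-0.632, 0.775, -0.0, 0.0]
force: [-0.2, -0.3, -0.1]
gripper_width: 0.0163
```

```bash
python3 -m jog '{"translation":[[0,0,0.03],[0,0,0.03],[0,0,0.03],[0,0,0.03],[0,0,-0.3],[0,0,-1],[0,0,-2.2],[0,0,-3.6]],"turn":[[0,0,0],[0,0,0],[0,0,0],[0,0,0],[0,0,0],[0,0,0],[0,0,0],[0,0,0]],"grip":[-0.5,-0.3,-0.1,0,0,0,0,0]}' 30
python3 -m jog '{"translation":[[0,0,-1.4],[0,0,-2.6],[0,0,-3]],"turn":[[0,0,0],[0,0,0],[0,0,0]],"grip":[0,0,0]}'
python3 - <<'E'
from h import *; from plant import *
d=get_image("wrist"); cv2.imwrite("pics/w8.png",d["img"]); np.save("pics/w8.npy",d)
move([.652,.205,.12],np.radians(-4.5))
E
```

```text
t: 9.95
ee_pos: [0.4702, 0.2876, 0.0642]
tcp_rot: [-0.632, 0.775, 0.0, -0.001]
force: [0.3, 0.3, 0.8]
gripper_width: 0.0427
t: 10.25
ee_pos: [0.4717, 0.2884, 0.1427]
tcp_rot: [-0.632, 0.775, -0.0, 0.002]
force: [0.4, -0.3, -0.4]
gripper_width: 0.0431
tcp [0.4717 0.2884 0.1425] t 10.3 q6 2.276 | trans [ 1.82 -7.73  0.92] turn [-1.000e-02  4.000e-02  1.036e+01] alt [-4.000e-02 -1.000e-02 -1.214e+01]
```

View pics/w8.png

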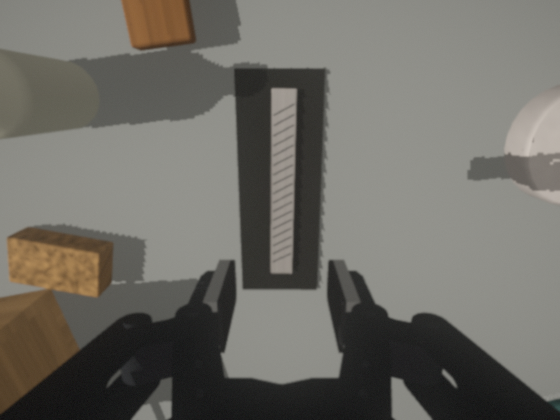

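```bash
python3 -m jog '{"translation":[[0.2,-0.8,0],[0.5,-2,0],[0.8,-3.2,0],[1.1,-4.5,0],[1.4,-5.7,0],[1.6,-6.8,0],[1.8,-7.5,0],[1.82,-7.7,0]],"turn":[[0,0,-0.8],[0,0,-1.8],[0,0,-2.8],[0,0,-3.8],[0,0,-4.8],[0,0,-5.8],[0,0,-6.8],[0,0,-7.8]],"grip":[0,0,0,0,0,0,0,0]}'
python3 -m jog '{"translation":[[0,0,0],[0,0,0],[0,0,0],[0,0,0],[0,0,0],[0,0,0]],"turn":[[0,0,-1],[0,0,-2],[0,0,-3],[0,0,-3.9],[0,0,-4.34],[0,0,-4.34]],"grip":[0,0,0,0,0,0]}'
python3 - <<'E'
from h import *; from plant import *
d=get_image("wrist"); cv2.imwrite("pics/w9.png",d["img"]); np.save("pics/w9.npy",d)
move([.653,.2046,.12],np.radians(-4.5))
E
```

```text
t: 11.1
ee_pos: [0.6511, 0.2033, 0.1364]
tcp_rot: [0.943, -0.333, -0.001, 0.001]
force: [0.5, 0.6, -0.8]
gripper_width: 0.0422
t: 11.7
ee_pos: [0.6497, 0.2045, 0.1371]
tcp_rot: [0.999, -0.039, -0.001, 0.0]
force: [-0.3, 0.1, 0.1]
gripper_width: 0.0425
tcp [0.6498 0.2045 0.1373] t 11.75 q6 0.347 | trans [ 0.13 -0.02  0.69] turn [ 0.    0.01 -0.01] alt [ 2.000e-02 -1.000e-02  2.249e+01]
```

View pics/w9.png

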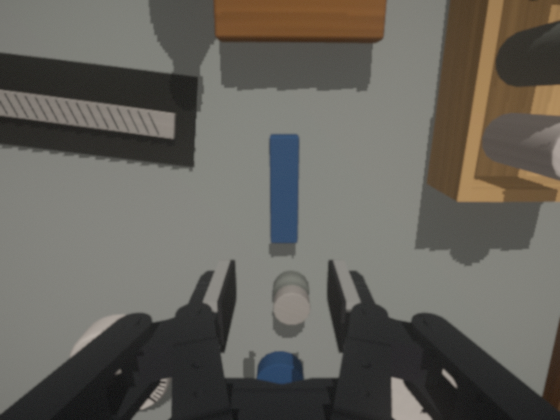

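Run:
```python
from h import *
d=np.load("pics/w9.npy",allow_pickle=True).item()
w=world(d,[(271,138),(298,138),(298,242),(271,243)],.022);print((w*1e3).round(0)[:,:2],box(w)); print(d["cam_to_world"][:3,3])
cv2.imwrite("pics/w9c.png",cv2.resize(d["img"][115:265,235:335],None,fx=4,fy=4,interpolation=cv2.INTER_CUBIC))
print((world(d,[(290,305)],.045)*1e3).round(0)[:,:2])
```

```text
[[644. 252.]
 [667. 250.]
 [661. 154.]
 [636. 155.]] ((652.3165893554688, 202.3009033203125), (97.2639389038086, 25.385942459106445), 85.54112243652344)
[0.65588583 0.2817843  0.31468507]
[[650. 101.]]
```

View pics/w9c.png

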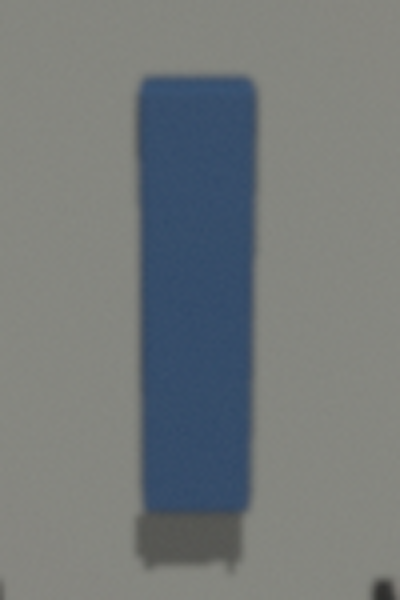

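```bash
python3 -m jog '{"translation":[[0.1,0,0.8],[0.1,0,2.2],[0.1,0,3.7],[0.1,0,5],[0.1,0,5.9],[0.1,0,6.25],[0.1,0,6.35],[0.1,0,6.35]],"turn":[[0,0,0],[0,0,0],[0,0,0],[0,0,0],[0,0,0],[0,0,0],[0,0,0],[0,0,0]],"grip":[0,0,0,0,0,0,0,0]}'
python3 -m jog '{"translation":[[0,0,0],[0,0,0],[0,0,0],[0,0,0],[0,0,0],[0,0,-0.2],[0,0,-0.4],[0,0,-0.4]],"turn":[[0,0,0],[0,0,0],[0,0,0],[0,0,0],[0,0,0],[0,0,0],[0,0,0],[0,0,0]],"grip":[-0.3,-0.5,-1,-1,-1,-1,-1,-1]}' 30
python3 - <<'E'
from h import *; from plant import *
d=get_image("wrist"); cv2.imwrite("pics/w10.png",d["img"])
d=get_image("side"); cv2.imwrite("pics/s10.png",cv2.resize(d["img"][200:290,150:250],None,fx=6,fy=6,interpolation=cv2.INTER_CUBIC))
E
```

```text
t: 12.55
ee_pos: [0.653, 0.2045, -0.0195]
tcp_rot: [0.999, -0.04, 0.0, -0.0]
force: [0.2, 0.1, 1.1]
gripper_width: 0.043
t: 13.35
ee_pos: [0.6531, 0.2045, -0.0091]
tcp_rot: [0.999, -0.039, 0.001, -0.0]
force: [0.7, 0.1, -0.9]
gripper_width: 0.0245
```

View pics/w10.png

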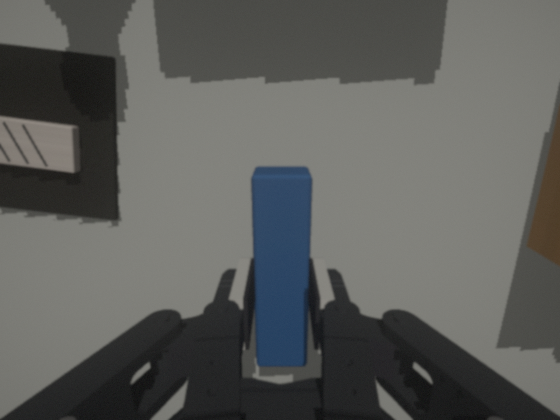

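View pics/s10.png

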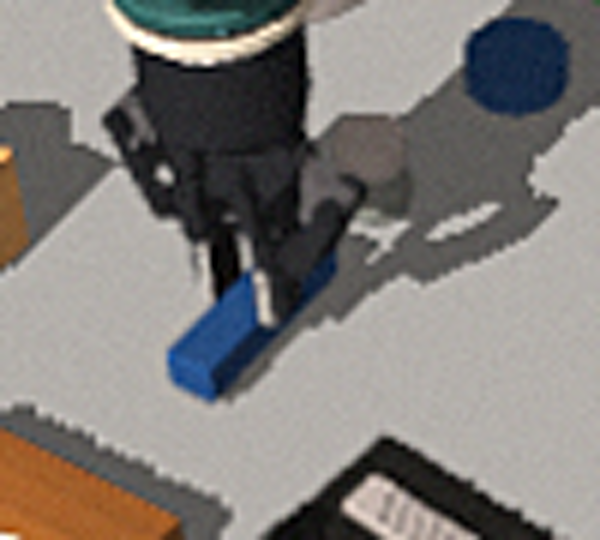

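```bash
python3 -m jog '{"translation":[[0,0,-0.6],[0,0,-1.6],[0,0,-2.8],[0,0,-4],[0,0,-5],[0,0,-5.6],[0,0,-5.8]],"turn":[[0,0,0],[0,0,0],[0,0,0],[0,0,0],[0,0,0],[0,0,0],[0,0,0]],"grip":[-1,-1,-1,-1,-1,-1,-1]}' 30
python3 - <<'E'
from h import *
move([.469,-.290,.14],np.radians(-82))
E
```

```text
t: 14.15
ee_pos: [0.6531, 0.2045, 0.1369]
tcp_rot: [0.999, -0.039, 0.001, -0.0]
force: [0.6, -0.7, -1.3]
gripper_width: 0.0245
tcp [0.6531 0.2045 0.1369] t 14.15 q6 0.345 | trans [-5.79 20.3  -0.15] turn [-0.02 -0.01  9.69] alt [ 1.000e-02 -2.000e-02 -1.281e+01]
```

```bash
python3 -m jog '{"translation":[[-0.2,0.8,0],[-0.5,1.9,0],[-0.9,3.2,-0.1],[-1.3,4.5,-0.1],[-1.7,5.8,-0.1],[-2.1,7.2,-0.15],[-2.5,8.6,-0.15],[-2.9,10,-0.15]],"turn":[[0,0,0.5],[0,0,1],[0,0,1.6],[0,0,2.3],[0,0,3],[0,0,3.7],[0,0,4.4],[0,0,5]],"grip":[-1,-1,-1,-1,-1,-1,-1,-1]}' 30
python3 - <<'E'
from h import *
move([.469,-.290,.14],np.radians(-82))
E
```

```text
t: 14.95
ee_pos: [0.5596, -0.0403, 0.1373]
tcp_rot: [0.925, -0.38, -0.001, 0.0]
force: [0.4, -0.7, -0.9]
gripper_width: 0.0248
tcp [ 0.5596 -0.0403  0.1373] t 14.95 q6 0.663 | trans [ 4.45  9.65 -0.1 ] turn [0.01 0.01 4.66] alt [-1.000e-02  1.000e-02 -1.784e+01]
```

```bash
python3 -m jog '{"translation":[[0.6,1.3,0],[1.2,2.7,0],[1.9,4.1,0],[2.5,5.5,0],[3.2,7,0],[3.9,8.4,0],[4.3,9.3,0],[4.4,9.6,0]],"turn":[[0,0,0.7],[0,0,1.4],[0,0,2.1],[0,0,2.8],[0,0,3.5],[0,0,4.1],[0,0,4.6],[0,0,4.66]],"grip":[-1,-1,-1,-1,-1,-1,-1,-1]}' 30
python3 -m jog '{"translation":[[0,0,0],[0,0,0]],"turn":[[0,0,0],[0,0,0]],"grip":[-1,-1]}'
python3 - <<'E'
from h import *; from plant import *
move([.469,-.290,.02],np.radians(-82))
d=get_image("wrist"); cv2.imwrite("pics/w11.png",d["img"]);np.save("pics/w11.npy",d)
d=get_image("top"); cv2.imwrite("pics/t11.png",cv2.resize(d["img"][170:280,340:440],None,fx=5,fy=5))
E
```

```text
t: 15.75
ee_pos: [0.4698, -0.2891, 0.1372]
tcp_rot: [0.755, -0.656, -0.001, 0.0]
force: [0.6, 0.2, -0.2]
gripper_width: 0.0248
t: 15.95
ee_pos: [0.4712, -0.2866, 0.138]
tcp_rot: [0.757, -0.654, -0.0, -0.0]
force: [-0.0, 0.3, -0.5]
gripper_width: 0.0246
tcp [ 0.4712 -0.2866  0.138 ] t 15.95 q6 0.833 | trans [0.13 0.1  4.72] turn [0.   0.01 0.04] alt [-1.000e-02  0.000e+00 -2.246e+01]
```

View pics/w11.png

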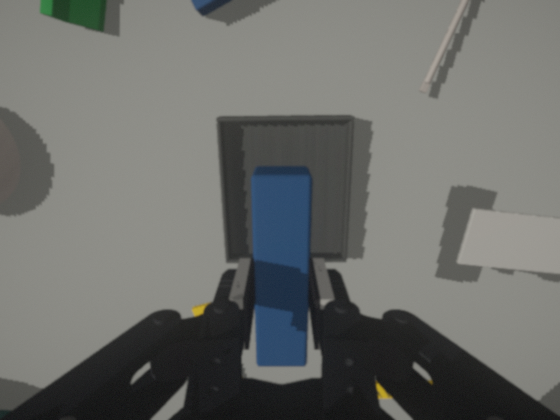

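View pics/t11.png

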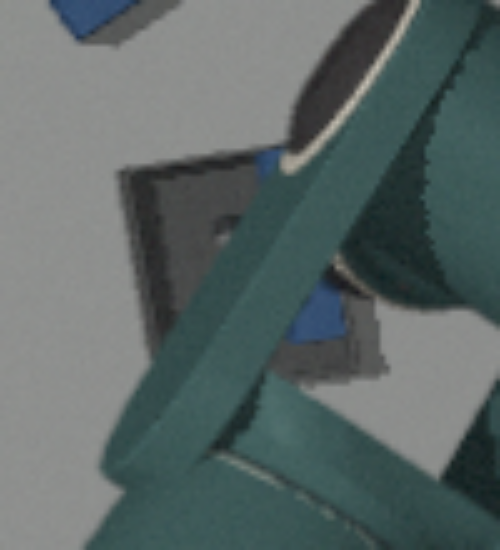

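Run:
```python
from h import *
d=np.load("pics/w11.npy",allow_pickle=True).item()
w=world(d,[(219,118),(353,116),(347,259),(229,261)],.02);print((w*1e3).round(0)[:,:2],box(w))
```

```text
[[ 527. -226.]
 [ 545. -338.]
 [ 413. -360.]
 [ 395. -248.]] ((470.0615234375, -293.23907470703125), (134.00621032714844, 114.1651611328125), 9.21546745300293)
```

```bash
python3 -m jog '{"translation":[[0.13,0.1,0.8],[0.13,0.1,2],[0.13,0.1,3.4],[0.13,0.1,4.6],[0.13,0.1,5.4],[0.13,0.1,5.7],[0.13,0.1,5.85],[0.13,0.1,5.85]],"turn":[[0,0,0],[0,0,0],[0,0,0],[0,0,0],[0,0,0],[0,0,0],[0,0,0],[0,0,0]],"grip":[-1,-1,-1,-1,-1,-1,-1,-1]}' 30
python3 -m jog '{"translation":[[0,0,0.08],[0,0,0.16],[0,0,0.2],[0,0,0.2]],"turn":[[0,0,0],[0,0,0],[0,0,0],[0,0,0]],"grip":[-1,-1,-1,-1]}' 30
```

```text
t: 16.85
ee_pos: [0.4695, -0.2909, -0.0072]
tcp_rot: [0.756, -0.654, 0.0, -0.0]
force: [-0.2, -0.9, -0.3]
gripper_width: 0.025
t: 17.25
ee_pos: [0.469, -0.2911, -0.0127]
tcp_rot: [0.756, -0.655, 0.0, -0.0]
force: [0.1, -1.4, -0.5]
gripper_width: 0.0246
```

```bash
python3 -m jog '{"translation":[[0,0,0.06],[0,0,0.08],[0,0,0.08]],"turn":[[0,0,0],[0,0,0],[0,0,0]],"grip":[-1,-1,-1]}' 30
python3 -m jog '{"translation":[[0,0,0.04],[0,0,0.04]],"turn":[[0,0,0],[0,0,0]],"grip":[-1,-1]}' 30
```

```text
t: 17.55
ee_pos: [0.469, -0.2911, -0.0147]
tcp_rot: [0.756, -0.655, -0.0, -0.0]
force: [-1.8, 1.8, 2.2]
gripper_width: 0.0246
t: 17.75
ee_pos: [0.4691, -0.2911, -0.0148]
tcp_rot: [0.756, -0.655, 0.0, 0.0]
force: [-8.2, 4.3, 15.2]
gripper_width: 0.0244
```

```bash
python3 -m jog '{"translation":[[0,0,-0.04],[0,0,-0.04],[0,0,-0.04],[0,0,-0.04],[0,0,-0.3],[0,0,-1],[0,0,-2.2],[0,0,-3.6]],"turn":[[0,0,0],[0,0,0],[0,0,0],[0,0,0],[0,0,0],[0,0,0],[0,0,0],[0,0,0]],"grip":[-1,-0.35,-0.2,-0.1,-0.1,-0.1,-0.1,-0.1]}' 30
python3 -m jog '{"translation":[[0,0,-1.5],[0,0,-2.8],[0,0,-3.4]],"turn":[[0,0,0],[0,0,0],[0,0,0]],"grip":[0,0,0]}'
python3 - <<'E'
from h import *; from plant import *
d=get_image("wrist"); cv2.imwrite("pics/w12.png",d["img"])
move([.460,.020,.14],np.radians(13.5+90))
E
```

```text
t: 18.55
ee_pos: [0.4685, -0.2907, 0.0747]
tcp_rot: [0.756, -0.655, -0.001, 0.0]
force: [0.6, 0.3, -0.9]
gripper_width: 0.0386
t: 18.85
ee_pos: [0.4697, -0.2915, 0.1629]
tcp_rot: [0.756, -0.655, 0.002, -0.0]
force: [0.5, -0.2, -0.9]
gripper_width: 0.0429
tcp [ 0.47   -0.2917  0.1639] t 18.9 q6 0.826 | trans [-12.4   -1.38   0.92] turn [-0.03 -0.03 -0.66] alt [-0.04  0.04 21.84]
```

View pics/w12.png

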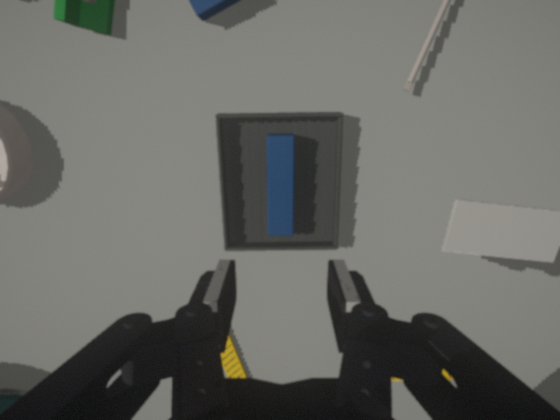

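```bash
python3 -m jog '{"translation":[[-1,-0.1,0],[-2.6,-0.3,0],[-4.4,-0.5,0],[-6.2,-0.7,0],[-8,-0.9,0],[-9.8,-1.1,0],[-11.2,-1.3,0],[-12,-1.35,0]],"turn":[[0,0,-0.1],[0,0,-0.2],[0,0,-0.3],[0,0,-0.4],[0,0,-0.5],[0,0,-0.6],[0,0,-0.65],[0,0,-0.65]],"grip":[-0.4,-0.4,-0.4,-0.4,-0.4,-0.4,-0.4,-0.4]}'
python3 -m jog '{"translation":[[-0.3,0,0],[-0.3,0,0],[-0.3,0,0]],"turn":[[0,0,0],[0,0,0],[0,0,0]],"grip":[-0.4,-0.4,-0.4]}'
python3 - <<'E'
from h import *; from plant import *
d=get_image("wrist"); cv2.imwrite("pics/w13.png",d["img"]);np.save("pics/w13.npy",d)
move([.460,.020,.14],np.radians(13.5+90)); print(read_state()["gripper_width"])
cv2.imwrite("pics/w13c.png",cv2.resize(d["img"][100:260,200:360],None,fx=3.7,fy=3.7,interpolation=cv2.INTER_CUBIC))
E
```

```text
t: 19.7
ee_pos: [0.4589, 0.0131, 0.158]
tcp_rot: [0.786, -0.619, -0.001, 0.0]
force: [0.1, 0.1, 0.2]
gripper_width: 0.026
t: 20.0
ee_pos: [0.4577, 0.0173, 0.1587]
tcp_rot: [0.785, -0.62, -0.0, 0.0]
force: [0.2, 0.1, -0.1]
gripper_width: 0.0252
tcp [0.4578 0.0171 0.1588] t 20.05 q6 1.319 | trans [-0.09 -0.11  0.75] turn [ 0.   -0.   -0.02] alt [-0.000e+00 -1.000e-02  2.248e+01]
0.025906819616427514
```

View pics/w13.png

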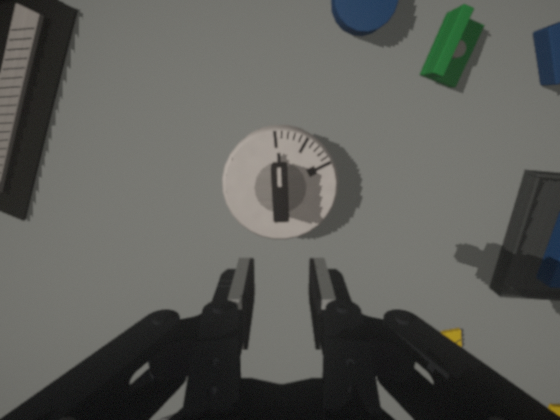

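View pics/w13c.png

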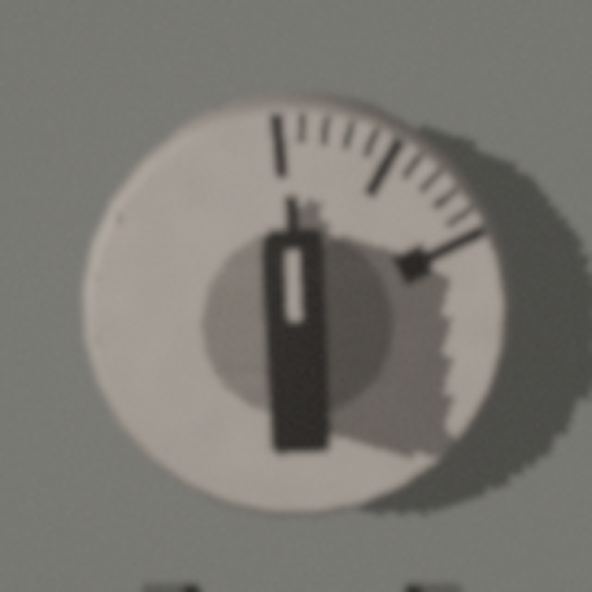

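```bash
cat >> h.py <<'E'
def timer(d,o,bar,c,m0,m5,m10):
    b=world(d,un(bar,*o),.06); cc=world(d,un([c],*o),.03)[0]
    print("bar mid",b.mean(0).round(4),"centre",cc.round(4))
    a=np.arctan2(*(b[0]-b[1])[[1,0]]); print("bar len",np.linalg.norm(b[0]-b[1]).round(4),"yaw",a.round(3))
    for n,m,e in (("0",m0,0),("5",m5,.6),("10",m10,1.2)):
        w=world(d,un(m,*o),.03)-cc; y=np.arctan2(w[:,1],w[:,0]); print(n,y.round(3),"mean",y.mean().round(3),"-> dial",(y.mean()+e-a).round(3),"r",np.linalg.norm(w[:,:2],axis=1).round(3))
E
python3 - <<'E'
from h import *
d=np.load("pics/w13.npy",allow_pickle=True).item()
timer(d,(200,100,3.7),[(293.5,232),(301.5,451)],(294,307),[(278,117),(284,175)],[(399,143),(372,192)],[(482,233),(428,260)])
E
```

```text
bar mid [0.4611 0.018  0.06  ] centre [0.4625 0.0194 0.03  ]
bar len 0.0518 yaw 0.268
0 [0.313 0.305] mean 0.309 -> dial 0.042 r [0.047 0.033]
5 [-0.326 -0.352] mean -0.339 -> dial -0.007 r [0.048 0.035]
10 [-0.954 -0.992] mean -0.973 -> dial -0.041 r [0.05  0.035]
```

```bash
cat >> h.py <<'E'
def marks(d,o,bar,m0,m5,m10,z=.03):
    from scipy.optimize import least_squares
    W=[world(d,un(m,*o),z)[:,:2] for m in (m0,m5,m10)]; b=world(d,un(bar,*o),.06)[:,:2]
    def f(p):
        r=[]
        for w,e in zip(W,(0,.6,1.2)):
            u=np.array([np.cos(p[2]-e),np.sin(p[2]-e)]); r+=list(w[0]-p[:2]-p[3]*u)+list(w[1]-p[:2]-p[4]*u)
        return np.array(r)*1e3
    s=least_squares(f,[.46,.02,.3,.048,.034]); a=np.arctan2(*(b[0]-b[1])[::-1])
    print("fit centre",s.x.round(4),"res mm",np.abs(s.fun).max().round(2),"bar mid",b.mean(0).round(4),"yaw",a.round(3),"dial",(s.x[2]-a).round(3))
E
python3 - <<'E'
from h import *
d=np.load("pics/w13.npy",allow_pickle=True).item()
marks(d,(200,100,3.7),[(293.5,232),(301.5,451)],[(278,117),(284,175)],[(399,143),(372,192)],[(482,233),(428,260)])
E
```

```text
fit centre [0.459  0.018  0.3179 0.0508 0.0368] res mm 0.56 bar mid [0.4611 0.018 ] yaw 0.268 dial 0.05
```

Run:
```python
from h import *
move([.460,.0187,.012],.268-np.pi/2)
```

```text
tcp [0.4578 0.0171 0.1588] t 20.05 q6 1.319 | trans [-0.04 -0.1   5.87] turn [ 0.   -0.   -0.25] alt [-0.000e+00 -1.000e-02  2.225e+01]
```

```bash
python3 -m jog '{"translation":[[-0.04,-0.1,0.6],[-0.04,-0.1,1.6],[-0.04,-0.1,2.6],[-0.04,-0.1,3.4],[-0.04,-0.1,3.8],[-0.04,-0.1,4],[-0.04,-0.1,4]],"turn":[[0,0,-0.2],[0,0,-0.25],[0,0,-0.25],[0,0,-0.25],[0,0,-0.25],[0,0,-0.25],[0,0,-0.25]],"grip":[-0.4,-0.4,-0.4,-0.4,-0.4,-0.4,-0.4]}'
python3 - <<'E'
from h import *; from plant import *
d=get_image("wrist"); cv2.imwrite("pics/w14.png",d["img"][150:420,100:460])
move([.460,.0187,.012],.268-np.pi/2)
E
```

```text
t: 20.75
ee_pos: [0.4599, 0.0193, 0.0588]
tcp_rot: [0.796, -0.606, -0.0, 0.0]
force: [0.1, -0.1, 0.0]
gripper_width: 0.0255
tcp [0.4602 0.0194 0.0595] t 20.8 q6 1.288 | trans [0.02 0.02 1.9 ] turn [-0.   -0.    0.01] alt [  0.    -0.   -22.49]
```

View pics/w14.png

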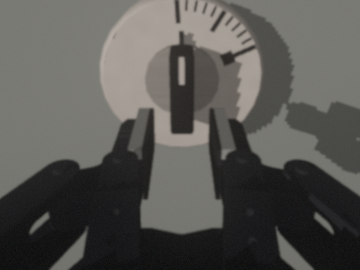

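Fingers straddle the grip bar centrally. Lower and grip.

```bash
python3 -m jog '{"translation":[[0,0,0.5],[0,0,1.1],[0,0,1.5],[0,0,1.75],[0,0,1.85],[0,0,1.85]],"turn":[[0,0,0],[0,0,0],[0,0,0],[0,0,0],[0,0,0],[0,0,0]],"grip":[-0.4,-0.4,-0.4,-0.4,-0.4,-0.4]}'
python3 - <<'E'
from h import *; from plant import *
d=get_image("side"); cv2.imwrite("pics/s15.png",cv2.resize(d["img"][190:265,240:325],None,fx=7,fy=7,interpolation=cv2.INTER_CUBIC))
d=get_image("wrist"); cv2.imwrite("pics/w15.png",d["img"][150:420,100:460])
E
```

```text
t: 21.4
ee_pos: [0.4599, 0.0196, 0.0126]
tcp_rot: [0.796, -0.606, -0.0, 0.0]
force: [-0.3, 0.2, 0.5]
gripper_width: 0.0257
```

View pics/s15.png

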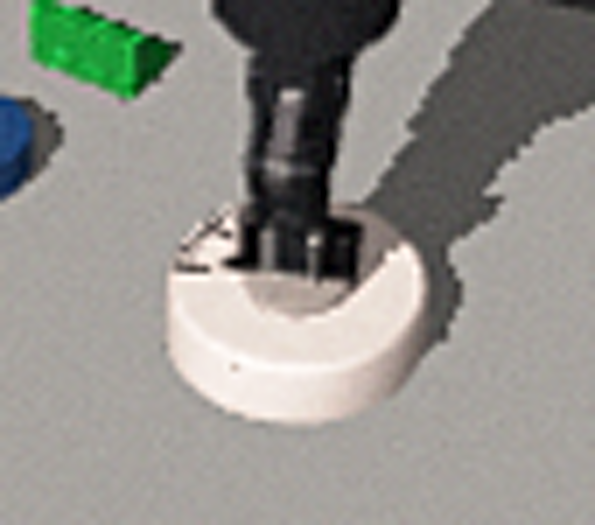

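View pics/w15.png

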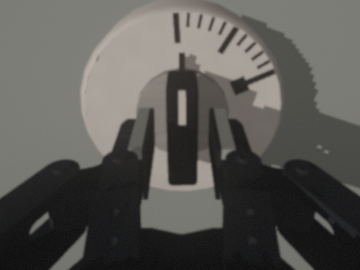

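```bash
python3 -m jog '{"translation":[[0,0,0],[0,0,0],[0,0,0],[0,0,0],[0,0,0]],"turn":[[0,0,0],[0,0,0],[0,0,0],[0,0,0],[0,0,0]],"grip":[-0.7,-1,-1,-1,-1]}' 40
python3 -m jog '{"translation":[[0,0,0],[0,0,0],[0,0,0],[0,0,0],[0,0,0]],"turn":[[0,0,0.3],[0,0,0.8],[0,0,1.4],[0,0,2],[0,0,2]],"grip":[-1,-1,-1,-1,-1]}'
python3 - <<'E'
from plant import *
print(read_state()["moment"])
E
```

```text
t: 22.0
ee_pos: [0.4603, 0.0194, 0.0135]
tcp_rot: [0.796, -0.606, 0.0, -0.0]
force: [-0.3, -4.2, 6.7]
gripper_width: 0.0127
t: 22.5
ee_pos: [0.4604, 0.0191, 0.0135]
tcp_rot: [-0.702, 0.712, -0.001, 0.0]
force: [-1.1, -5.4, 5.8]
gripper_width: 0.0127
[-1.00083782  0.0769223  -0.10112553]
```

Small forces; the dial turns with the grip. Continuing.

```bash
python3 -m jog '{"translation":[[0,0,0],[0,0,0],[0,0,0],[0,0,0],[0,0,0],[0,0,0],[0,0,0],[0,0,0]],"turn":[[0,0,0.4],[0,0,1],[0,0,1.6],[0,0,2.2],[0,0,2.8],[0,0,3.4],[0,0,4],[0,0,4.6]],"grip":[-1,-1,-1,-1,-1,-1,-1,-1]}'
python3 -m jog '{"translation":[[0,0,0],[0,0,0],[0,0,0],[0,0,0],[0,0,0],[0,0,0]],"turn":[[0,0,0.6],[0,0,1.2],[0,0,1.8],[0,0,2.4],[0,0,2.55],[0,0,2.55]],"grip":[-1,-1,-1,-1,-1,-1]}'
python3 - <<'E'
from h import *; from plant import *
d=get_image("wrist"); cv2.imwrite("pics/w16.png",d["img"][100:420,100:460]); s=read_state()
print(s["q"],R.from_quat(s["tcp_rot"]).as_matrix()[:2,0], s["moment"])
d=get_image("top"); cv2.imwrite("pics/t16.png",cv2.resize(d["img"][200:250,257:307],None,fx=12,fy=12))
E
```

```text
t: 23.3
ee_pos: [0.4602, 0.0185, 0.0135]
tcp_rot: [-0.442, 0.897, -0.001, -0.0]
force: [-3.1, -12.8, 7.6]
gripper_width: 0.0127
t: 23.9
ee_pos: [0.4599, 0.0182, 0.0135]
tcp_rot: [-0.277, 0.961, -0.001, -0.001]
force: [-6.5, -14.1, 9.0]
gripper_width: 0.0132
[-0.01395259 -0.25691388  2.0963687  -0.00301355  1.30237446  2.56650849] [-0.84622749 -0.53281879] [-2.49510211  1.03998131 -0.07601246]
```

View pics/w16.png

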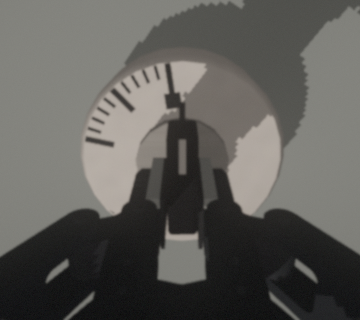

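```bash
python3 -m jog '{"translation":[[0,0,0],[0,0,0],[0,0,0],[0,0,0],[0,0,0],[0,0,0],[0,0,0]],"turn":[[0,0,-0.4],[0,0,-1],[0,0,-1.6],[0,0,-2.2],[0,0,-2.8],[0,0,-3.4],[0,0,-4]],"grip":[-1,-1,-1,-1,-1,-1,-1]}'
python3 -m jog '{"translation":[[0,0,0],[0,0,0],[0,0,0],[0,0,0],[0,0,0]],"turn":[[0,0,-0.5],[0,0,-0.9],[0,0,-1.15],[0,0,-1.2],[0,0,-1.2]],"grip":[-1,-1,-1,-1,-1]}'
python3 - <<'E'
from h import *; from plant import *
d=get_image("wrist"); cv2.imwrite("pics/w17.png",cv2.resize(d["img"][130:330,180:390],None,fx=2.8,fy=2.8)); np.save("pics/w17.npy",d); s=read_state()
x=R.from_quat(s["tcp_rot"]).as_matrix()[:2,0]; print("bar yaw",np.arctan2(x[1],x[0])+np.pi/2)
E
```

```text
t: 24.7
ee_pos: [0.4603, 0.0186, 0.0135]
tcp_rot: [-0.533, 0.846, -0.001, -0.0]
force: [-0.7, -9.3, 5.9]
gripper_width: 0.0126
t: 25.2
ee_pos: [0.4603, 0.0188, 0.0135]
tcp_rot: [-0.601, 0.799, -0.001, -0.0]
force: [-0.6, -8.7, 6.6]
gripper_width: 0.0127
bar yaw -0.28239080683660855
```

View pics/w17.png

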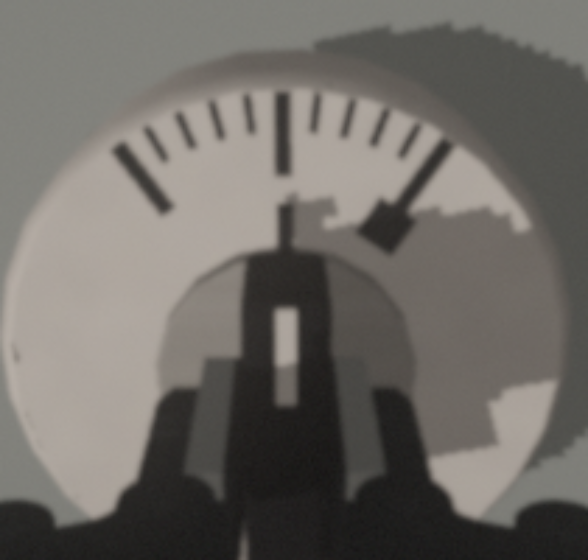

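```bash
python3 -m jog '{"translation":[[0,0,0],[0,0,0],[0,0,0],[0,0,-0.3],[0,0,-1],[0,0,-2],[0,0,-3.4],[0,0,-4.8]],"turn":[[0,0,0],[0,0,0],[0,0,0],[0,0,0],[0,0,0],[0,0,0],[0,0,0],[0,0,0]],"grip":[-0.6,-0.4,-0.4,-0.4,-0.4,-0.4,-0.4,-0.4]}'
python3 -m jog '{"translation":[[0,0,-0.5],[0,0,-0.8],[0,0,-0.8]],"turn":[[0,0,0],[0,0,0],[0,0,0]],"grip":[-0.4,-0.4,-0.4]}'
python3 - <<'E'
from h import *; from plant import *
d=get_image("wrist"); cv2.imwrite("pics/w18.png",cv2.resize(d["img"][100:250,200:350],None,fx=4,fy=4,interpolation=cv2.INTER_CUBIC)); np.save("pics/w18.npy",d)
E
```

```text
t: 26.05
ee_pos: [0.4596, 0.0196, 0.1345]
tcp_rot: [-0.601, 0.8, 0.0, -0.0]
force: [1.2, -0.5, -1.1]
gripper_width: 0.0254
t: 26.35
ee_pos: [0.46, 0.0196, 0.1532]
tcp_rot: [-0.601, 0.8, -0.0, 0.0]
force: [0.2, -0.3, -0.9]
gripper_width: 0.0255
```

View pics/w18.png

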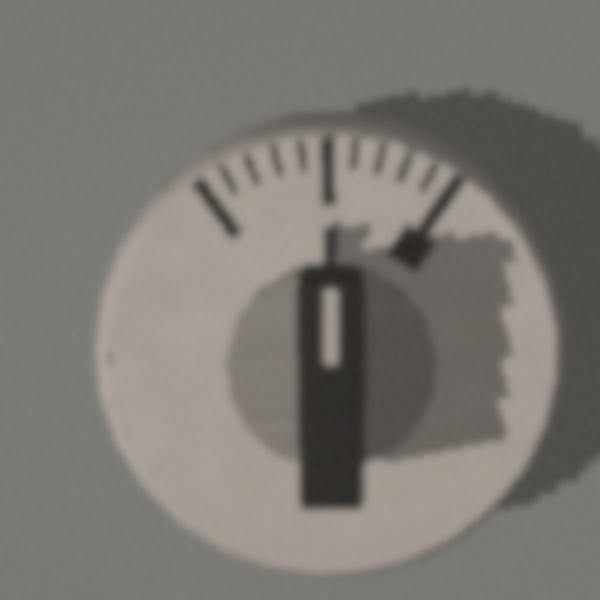

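Run:
```python
from h import *
d=np.load("pics/w18.npy",allow_pickle=True).item()
marks(d,(200,100,4),[(332,267),(332,507)],[(198,183),(235,236)],[(327,138),(328.5,203)],[(462,178),(423,238)])
```

```text
fit centre [0.4582 0.018  0.3264 0.0518 0.0372] res mm 0.78 bar mid [0.4612 0.0169] yaw -0.282 dial 0.608
```

```bash
python3 -m jog '{"translation":[[0,0.5,0],[0,1.5,-0.4],[0,2.5,-0.8],[0,3,-1.2],[0,3,-1.2]],"turn":[[0,0,0],[0,0,0],[0,0,0],[0,0,0],[0,0,0]],"grip":[0,0,0,0,0]}'
python3 - <<'E'
from h import *; from plant import *
d=get_image("top"); cv2.imwrite("pics/t19.png",d["img"]);d=get_image("side"); cv2.imwrite("pics/s19.png",d["img"])
E
```

```text
t: 26.9
ee_pos: [0.3867, 0.0409, 0.1834]
tcp_rot: [-0.601, 0.799, -0.0, 0.001]
force: [0.7, -0.0, -0.3]
gripper_width: 0.0425
```

View pics/t19.png

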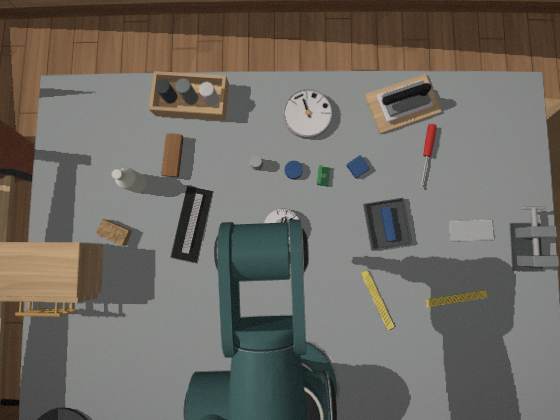

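View pics/s19.png

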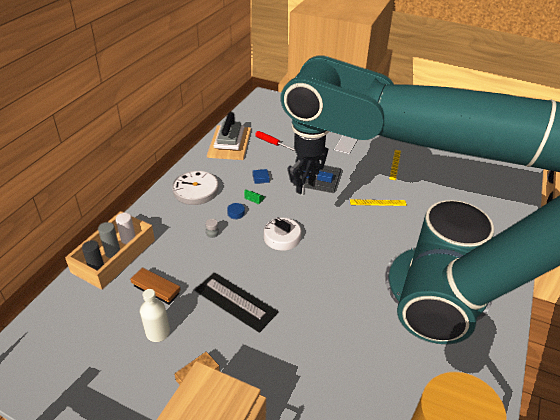

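The top view shows the file on the mat at (192,222) and the wax bar in the tray at (390,224). The other things are where they started, and the gripper is clear of everything.

Run:
```python
from plant import *
print(finish_job())
```

```text
the job is handed in; nothing more can be done
None
```

The job is done and handed in at about 27 s of the 67 s allowed; I got no verdict back.

**What I did, in order:**
- **File:** I moved the steel file from the tray to the middle of the rubber mat.
- **Wax:** The thermometer's needle points well inside the bar sector, about 0.28 rad from the nearest line. I laid the blue wax bar flat in the middle of the tray, the same way up.
- **Timer:** I wound the dial clockwise to about 1.33 rad, past the 10 minute mark at 1.2. I then turned it back to 5 minutes and let go.

**Last checks:**
- **Pictures:** The file lies wholly on the mat and the bar lies flat in the tray. The other wax pieces and bystanders show no visible shift, and the gripper is open and clear of everything.
- **Dial:** It reads 0.608 rad from the marks against the wanted 0.60, and its pointer lines up with the 5 minute mark.

**What disagreed:**
- **Fingertips:** They sat about 30 mm higher than the stated TCP. My first close missed the file, shutting just above it without moving it, so I corrected the heights from the pictures.
- **Gripper width:** It read about 17 mm on the 22 mm file, but the grip held.
- **Wax bar:** It touched the tray floor with about 15 N before I eased off and let go.

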